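Lamp test of a sign segment from its switch boxes

ROBOT

A 7-joint arm with a two-finger parallel gripper is mounted at the origin on the work surface. World frame = base frame: x ahead of the robot, y to its left, z up, the work surface at z = 0. Lengths are in m, angles in rad, forces in N, time in s.
With the tool pointing down it reaches from about 0.375 to 0.925 m from the base axis. Payload 3.1 kg.
Tool frame: the origin (TCP) lies midway between the tips of the shut fingers; the grasp point (between the pads) lies 19 mm behind it (r.grip_depth is the distance from the TCP to the grasp point, in m); z points along the fingers, y is the line along which they close (so a half turn about z gives the same grasp; the last joint's range is limited). The gripper opens to 85 mm and grips with 20 to 120 N. Pads are 22 mm wide; open, the fingers measure 114 mm over their backs; the gripper's body (76 mm by 85 mm) begins 54 mm behind the grasp point. The pads swing forward as they close: fully open they stand 13 mm farther back than shut.
Start: joints at [-1.31, 0.383, 0.044, 1.598, -0.018, 1.161, -0.05], TCP at [0.228, 0.609, 0.231] pointing down, gripper open.
Joint ranges: [-2.61, 2.61], [-0.41, 2.15], [-1.48, 1.57], [0, 2.5], [-1.57, 4.71], [0.05, 1.97], [-2.85, 2.85]. Speed limits (rad/s): [2.79, 2.79, 3.14, 3.14, 3.14, 3.14, 3.14].

INTERFACE

Orientations are given as a 3x3 rotation matrix whose columns are the frame's x, y, z axes.
In Python, from rig import r gives the robot as it stands. The module is installed in compiled form; this text tells all that it offers.
- The arm moves only by the tool jog_arm, never from a script. Its argument "series" is text: rows parted by semicolons, each of 7 numbers parted by spaces: the shift along the tool's x, y, z as a fraction of full scale, then the turn, a rotation vector about the tool's x, y, z as a fraction of full scale, then the opening, from -1 (shut) to 1 (fully open). In form: x y z wx wy wz grip; .... A call has 1 to 5 rows; each row is the pose to reach, as a shift and turn from the pose commanded when the call began, along the tool's axes at that moment; what a row does not reach only later rows make up. Full scale, the value 1, is 200 mm for a shift and 90 degrees for a turn. A row lasts 1/8 s, in which the tool goes at most 62.5 mm and 10.7 degrees, less where a joint would pass 70% of its speed; a pose out of reach is approached as far as the arm can. A call with a number of a shift or a turn outside -1 to 1 is refused whole. A call with a gripper value outside its range is refused whole. The fingers move at their own pace and stop on an object; the grip force is fixed at half the most. Time passes only in rows, so rows that repeat a pose let the fingers close. It gives the time, the measured TCP pose, the force, the opening and the grip force at its end, in the units of the state.
- r.read_state(): the state, without advancing time (a new reading comes with each control period).
- r.grab_frame(name): name is "side" or "top"; returns a dict with "pixels" (480x640x3 uint8, red, green, blue), "fx", "fy", "cx", "cy" (pixels), "k1" (the pictures are not rectified: a ray, as slopes to the right and down, at radius r is drawn at 1 + k1 r^2 times it, then the intrinsics apply), "R" (3x3) and "t" (3): a world point X has camera coordinates R X + t. Camera axes: x right, y down, z forward; pixel columns grow to the right and rows downward; lengths in m; the calibration is good to about 2 mm. A picture is of the moment at which its call begins. There is no depth.
- r.sign_off(): hands the job in; it is judged then, once.
The state is a dict: "t": time; "q": joint angles; "dq": joint speeds; "joint_torque": joint torques, N m; "tool_pos": TCP position; "tcp_rot": TCP orientation; "force": force on the tool from outside, world axes, zero at the start; "wrist_torque": the same for the moment, N m; "width": finger opening in m; "gripper_force": force on a finger pad.
Only numpy, scipy, OpenCV 4.12 (cv2) and the standard library are available. Lean on these libraries where they do the work, as an engineer would, in place of code of your own. Each camera call takes 0.05 s, during which the arm holds its last target. There are 200 camera calls.

TASK

Run the lamp test of the sign from the row of four grey switch boxes: with your fingertips, first switch on the supply by pushing the raised end of the broad rocker fully down, then switch on the segment by doing the same with the narrow rocker. Last, press the large round button fully down and keep it down: the program finishes while the fingers are still holding it down, both rockers on. Do not press the small square key or the round button early, and grasp nothing: leave the loose lamp, pot and screwdriver where they are.

Things in the scene. Friction and masses are not known exactly. Their poses are not given: they have to be found in the camera images.
- board: Fixed wooden mounting board, 130 x 440 mm, 12 mm thick, lying on the table; origin in the centre of its underside, x across it away from the robot, y along the row, z up. The four switch boxes stand on it in a row at 100 mm spacing, in any order.
- supply_box: Supply box: fixed grey switch box, 86 x 86 mm, 58 mm high; origin in the centre of its underside, which sits on the board 12 mm above the table; x away from the robot, z up (its yaw varies); the broad rocker is on its top.
- broad_rocker (a joint): Broad rocker: plain white paddle, 60 mm long (box x), 54 mm wide, 8 mm thick, hinged about the box's y, 71 mm above the middle of the box's underside. Value in rad: 0 = off, the end away from the robot (+x) raised, sloping 12.6 degrees; 0.44 = fully on, that end down at its stop and the near end raised. No spring: it stays where left, against friction of about 3.5 N at the push point.
- broad_rocker_end (a point): On the paddle's top face, on its centre line, 24 mm from the hinge axis towards the raised end: the point to push down. About 90 mm above the table while off; moves with the paddle (about 10 mm straight down from off to fully on).
- segment_box: Segment box: fixed grey switch box, 86 x 86 mm, 58 mm high; origin in the centre of its underside, which sits on the board 12 mm above the table; x away from the robot, z up (its yaw varies); the narrow rocker is on its top.
- narrow_rocker (a joint): Narrow rocker: plain white paddle, 60 mm long (box x), 22 mm wide, 8 mm thick, hinged about the box's y, 71 mm above the middle of the box's underside. Value in rad: 0 = off, the end away from the robot (+x) raised, sloping 12.6 degrees; 0.44 = fully on, that end down at its stop and the near end raised. No spring: it stays where left, against friction of about 3.5 N at the push point.
- narrow_rocker_end (a point): On the paddle's top face, on its centre line, 24 mm from the hinge axis towards the raised end: the point to push down. About 90 mm above the table while off; moves with the paddle (about 10 mm straight down from off to fully on).
- test_box: Test box: fixed grey switch box, 86 x 86 mm, 58 mm high; origin in the centre of its underside, which sits on the board 12 mm above the table; x away from the robot, z up (its yaw varies); the round button is in the middle of its top.
- round_button (a joint): Travel of the round push button, a plain white cap 40 mm across in a black collar 56 mm across, 12 mm high. 0 = out, 0.008 m = fully down. Sprung: about 2 N starts it, 6 N holds it fully down, and it comes out again when let go.
- round_button_top (a point): Centre of the round button's flat top, about 90 mm above the table when out, 10 mm proud of its collar.
- key_box: Key box: fixed grey switch box, 86 x 86 mm, 58 mm high; origin in the centre of its underside, which sits on the board 12 mm above the table; x away from the robot, z up (its yaw varies); the small square key, not to be pressed, is in the middle of its top.
- square_key (a joint): Travel of the square push key, a plain white cap 24 x 24 mm. 0 = out, 0.006 m = fully down; sprung, about 2 N starts it. Leave it alone.
- square_key_top (a point): Centre of the square key's flat top, about 88 mm above the table.
- spare_lamp: Loose spare lamp standing on the table on the robot's side of the board: clear cap 48 mm across on a grey socket, 50 mm high; origin under its centre. Leave it alone.
- screw_pot: Loose white plastic pot, 60 mm across, 55 mm high, beyond the board; origin under its centre. Leave it alone.
- screwdriver: Loose screwdriver lying on the table beyond the board, roughly along the row, about 200 mm long; its x axis runs from handle to tip. Leave it alone.

How it is judged:
By the outcome, as a careful person would: the job done as asked, in the order asked, and still so for the second after the job is handed in, while the arm keeps its last pose, push and grip.
It also fails if it takes over 45 s, if anything falls off the work surface, if the arm or the gripper's body presses on something with over 40 N, if the wrist force passes 120 N, or if a joint passes its speed limit or range.

## Working session

There is one attempt and no reset: what is moved stays moved. The work goes in short steps, Python scripts to look and compute and a tool call to move; the robot and the scene stay as the last step left them, time stands still between calls to the robot, and variables do not carry over. Pictures are saved under pics/ and viewed, at most 10 in all, crops included, and the job is handed in when it is done.

Besides the shell and the picture viewer there is one more tool, called by a JSON object that holds its "op" and its "data". jog_arm: Moves the arm, as the interface text tells. Its arguments: {"type":"object","properties":{"series":{"type":"string"}},"required":["series"]}

```bash
mkdir -p pics
python3 - <<'E'
from rig import r
import cv2,numpy as np
s=r.read_state();print(s['t'],s['tool_pos'],np.round(s['tcp_rot'],3),s['width'])
for n in('top','side'):
    f=r.grab_frame(n);cv2.imwrite(f'pics/{n}0.png',cv2.cvtColor(f['pixels'],cv2.COLOR_RGB2BGR))
    print(n,f['fx'],f['cx'],f['cy'],f['k1'],-f['R'].T@f['t'])
E
```

```text
0.0 [0.22792019 0.6077063  0.22987734] [[-0.936  0.351 -0.001]
 [ 0.351  0.936 -0.003]
 [-0.    -0.003 -1.   ]] 0.0853920473149799
top 587.7869672458684 306.52685463199435 249.6840261787544 0.03599116160281526 [0.42184272 0.03018927 0.80028999]
side 511.27014998841986 330.33336490155267 241.4730032800002 -0.06804513436246143 [ 0.35864558 -0.38577696  0.58279957]
```

View pics/top0.png

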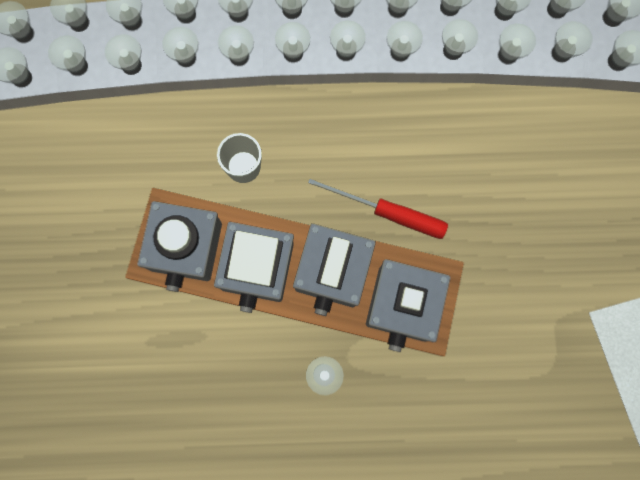

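View pics/side0.png

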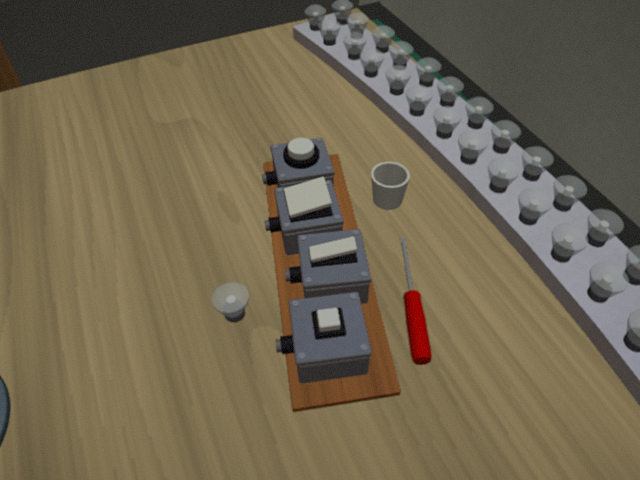

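The top view has up = away from the robot and left = +y. It shows the round button at (175,236), the broad rocker at (253,259), the narrow rocker at (335,262) and the key at (411,299). The lamp is at (325,376). The side view agrees: the far ends of both rockers are raised. Next I'll measure the white caps.

```bash
cat > m.py <<'E'
import cv2,numpy as np
def ray(f,uv):
    K=np.array([[f['fx'],0,f['cx']],[0,f['fy'],f['cy']],[0,0,1]])
    p=cv2.undistortPoints(np.array(uv,float).reshape(-1,1,2),K,np.array([f['k1'],0,0,0.]))[:,0]
    return np.c_[p,np.ones(len(p))]@f['R'], -f['R'].T@f['t']
def onplane(f,uv,z):
    d,c=ray(f,uv); return c+d*((np.asarray(z)-c[2])/d[:,2])[:,None]
def blob(f,seed,th=185):
    m=(f['pixels'].min(2)>th).astype(np.uint8)
    n,l,s,c=cv2.connectedComponentsWithStats(m)
    i=l[seed[1],seed[0]]; assert i
    return c[i],cv2.boxPoints(cv2.minAreaRect(np.argwhere(l==i)[:,::-1].astype(np.float32))),s[i,4]
E
python3 - <<'E'
from rig import r
from m import *
f=r.grab_frame('top');g=r.grab_frame('side')
for n,sd,z in(('round',(173,236),.09),('broad',(253,259),.087),('narrow',(335,262),.087),('key',(411,299),.088)):
    c,b,a=blob(f,sd); print(n,a,c.round(1),onplane(f,[c],z).round(4)[0])
    if z==.087:
        b=b[np.argsort(b[:,1])]; P=onplane(f,b,np.array([.0935,.0935,.0805,.0805])); print(b.round(1),P.round(4))
        d=P[:2].mean(0)-P[2:].mean(0); print('ctr',P.mean(0).round(4),'len',np.linalg.norm(d),'yaw deg',np.degrees(np.arctan2(d[1],d[0])))
for n,sd,z in(('round',(300,148),.09),('broad',(307,197),.087),('narrow',(333,250),.087),('key',(328,319),.088)):
    c,b,a=blob(g,sd,150); print('side',n,a,c.round(1),onplane(g,[c],z).round(4)[0])
E
```

```text
round 726 [172.8 234.5] [0.5689 0.1898 0.09  ]
broad 2011 [252.2 257.5] [0.5379 0.093  0.087 ]
[[235.9 230.1]
 [277.5 238.1]
 [226.9 276.8]
 [268.5 284.8]] [[0.5714 0.112  0.0935]
 [0.5599 0.0611 0.0935]
 [0.5157 0.125  0.0805]
 [0.5043 0.0739 0.0805]]
ctr [0.5378 0.093  0.087 ] len 0.0585876435452342 yaw deg -13.069398478884493
narrow 780 [334.7 261.3] [ 0.5302 -0.0081  0.087 ]
[[333.1 236.4]
 [349.  240.8]
 [320.4 282. ]
 [336.3 286.4]] [[ 0.5602 -0.0069  0.0935]
 [ 0.5541 -0.0262  0.0935]
 [ 0.506   0.0101  0.0805]
 [ 0.5    -0.0093  0.0805]]
ctr [ 0.5301 -0.0081  0.087 ] len 0.05826351438743825 yaw deg -17.375890718835592
key 335 [412.  298.2] [ 0.4822 -0.1     0.088 ]
side round 276 [300.4 145.4] [0.572  0.1939 0.09  ]
side broad 1041 [306.7 195.1] [0.5394 0.0931 0.087 ]
side narrow 496 [332.4 247.2] [ 0.5321 -0.0076  0.087 ]
side key 298 [328.1 316.8] [ 0.4839 -0.0997  0.088 ]
```

{"op": "jog_arm", "data": {"series": "-0.82 -0.62 0 0 0 0 -1;-0.82 -0.62 0 0 0 0 -1;-0.82 -0.62 0 0 0 0 -1;-0.82 -0.62 0 0 0 0 -1;-0.82 -0.62 0 0 0 0 -1"}}

```text
t: 0.82
tool_pos: [0.3393, 0.4338, 0.2313]
tcp_rot: [[-0.935, 0.354, -0.0], [0.354, 0.935, 0.0], [0.0, 0.0, -1.0]]
force: [-0.9, 0.8, 0.6]
width: -0.0001
gripper_force: 0.0
```

{"op": "jog_arm", "data": {"series": "-0.82 -0.62 0 0 0 0 -1;-0.82 -0.62 0 0 0 0 -1;-0.82 -0.62 0 0 0 0 -1;-0.82 -0.62 0 0 0 0 -1;-0.82 -0.62 0 0 0 0 -1"}}

```text
t: 1.45
tool_pos: [0.4482, 0.2625, 0.2313]
tcp_rot: [[-0.936, 0.351, -0.0], [0.351, 0.936, 0.001], [0.0, 0.001, -1.0]]
force: [0.2, 0.7, 0.5]
width: -0.0002
gripper_force: 0.0
```

```bash
cat > go.py <<'E'
import sys,numpy as np
from rig import r
s=r.read_state();R=np.array(s['tcp_rot']);p=np.array(s['tool_pos'])
print(s['t'],p.round(4),R.round(3).tolist(),np.round(s['force'],1),s['width'])
for a in sys.argv[1:]:
    print(a,(R.T@(np.array(eval(a))-p)/.2).round(3))
E
python3 go.py .5607,.0877,.115 .5525,-.0151,.115 .569,.19,.115
```

```text
1.45 [0.4482 0.2625 0.2313] [[-0.936, 0.351, -0.0], [0.351, 0.936, 0.001], [0.0, 0.001, -1.0]] [0.2 0.7 0.5] -0.00015336483275487755
.5607,.0877,.115 [-0.833 -0.622  0.581]
.5525,-.0151,.115 [-0.975 -1.117  0.58 ]
.569,.19,.115 [-0.693 -0.128  0.581]
```

{"op": "jog_arm", "data": {"series": "-0.84 -0.63 0.1 0 0 0 -1;-0.84 -0.63 0.2 0 0 0 -1;-0.84 -0.63 0.3 0 0 0 -1;-0.84 -0.63 0.5 0 0 0 -1;-0.84 -0.63 0.58 0 0 0 -1"}}

```text
t: 2.08
tool_pos: [0.5593, 0.085, 0.1114]
tcp_rot: [[-0.936, 0.351, -0.006], [0.351, 0.936, -0.002], [0.005, -0.004, -1.0]]
force: [-0.5, 1.0, 0.4]
width: 0.0003
gripper_force: 0.0
```

{"op": "jog_arm", "data": {"series": "0 0 0 0 0 0 -1;0 0 0 0 0 0 -1"}}

```text
t: 2.33
tool_pos: [0.562, 0.0882, 0.1167]
tcp_rot: [[-0.938, 0.346, 0.002], [0.346, 0.938, 0.002], [-0.001, 0.003, -1.0]]
force: [0.1, -0.3, -0.1]
width: -0.0004
gripper_force: 0.0
```

```bash
python3 go.py .5607,.0877,.087 .5607,.0877,.080
python3 - <<'E'
from rig import r
import cv2
f=r.grab_frame('side')['pixels'][100:340,200:440]
cv2.imwrite('pics/side1.png',cv2.resize(cv2.cvtColor(f,4),None,fx=2.4,fy=2.4))
E
```

```text
2.325 [0.562  0.0882 0.1167] [[-0.938, 0.346, 0.002], [0.346, 0.938, 0.002], [-0.001, 0.003, -1.0]] [ 0.1 -0.3 -0.1] -0.00037281873062490814
.5607,.0877,.087 [ 0.006 -0.005  0.148]
.5607,.0877,.080 [ 0.006 -0.005  0.183]
```

View pics/side1.png

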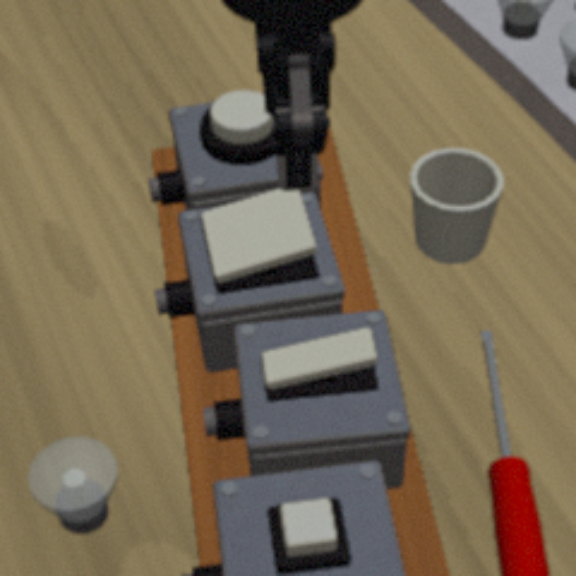

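The side crop shows the shut fingers with their tips at about (300,185), just above the raised far end of the broad rocker. I'll lower them.

{"op": "jog_arm", "data": {"series": "0 0 0.06 0 0 0 -1;0 0 0.1 0 0 0 -1;0 0 0.13 0 0 0 -1;0 0 0.15 0 0 0 -1;0 0 0.16 0 0 0 -1"}}

```text
t: 3.0
tool_pos: [0.5628, 0.0842, 0.0841]
tcp_rot: [[-0.936, 0.352, 0.003], [0.352, 0.936, 0.0], [-0.002, 0.001, -1.0]]
force: [0.8, 0.5, 6.0]
width: 0.0
gripper_force: 2.9
```

{"op": "jog_arm", "data": {"series": "0 0 0.01 0 0 0 -1;0 0 0.02 0 0 0 -1;0 0 0.02 0 0 0 -1"}}

```text
t: 3.38
tool_pos: [0.563, 0.0842, 0.0826]
tcp_rot: [[-0.936, 0.352, 0.002], [0.352, 0.936, 0.002], [-0.001, 0.002, -1.0]]
force: [-5.1, -0.9, 18.2]
width: 0.0002
gripper_force: 8.4
```

{"op": "jog_arm", "data": {"series": "0 0 0.01 0 0 0 -1;0 0 0.01 0 0 0 -1"}}

```text
t: 3.62
tool_pos: [0.563, 0.0843, 0.0824]
tcp_rot: [[-0.936, 0.352, 0.001], [0.352, 0.936, 0.003], [0.0, 0.003, -1.0]]
force: [-9.2, -1.5, 27.3]
width: -0.0
gripper_force: 12.8
```

{"op": "jog_arm", "data": {"series": "0 0 -0.2 0 0 0 -1;0 0 -0.2 0 0 0 -1;0 0 -0.2 0 0 0 -1"}}

```text
t: 4.0
tool_pos: [0.5606, 0.0841, 0.1165]
tcp_rot: [[-0.936, 0.351, -0.001], [0.351, 0.936, -0.0], [0.001, -0.001, -1.0]]
force: [-0.7, -0.1, -1.3]
width: 0.0003
gripper_force: 0.0
```

```bash
python3 go.py .5525,-.0151,.117
```

```text
4.0 [0.5606 0.0841 0.1165] [[-0.936, 0.351, -0.001], [0.351, 0.936, -0.0], [0.001, -0.001, -1.0]] [-0.7 -0.1 -1.3] 0.0002794994721120833
.5525,-.0151,.117 [-0.137 -0.479 -0.002]
```

{"op": "jog_arm", "data": {"series": "-0.14 -0.48 -0.05 0 0 0 -1;-0.14 -0.48 0 0 0 0 -1;-0.14 -0.48 0 0 0 0 -1;-0.14 -0.48 0 0 0 0 -1;-0.14 -0.48 0 0 0 0 -1"}}

```text
t: 4.62
tool_pos: [0.5536, -0.0134, 0.1166]
tcp_rot: [[-0.937, 0.348, -0.001], [0.348, 0.937, 0.001], [0.001, 0.0, -1.0]]
force: [-0.4, 0.8, -0.2]
width: 0.0
gripper_force: 0.0
```

```bash
python3 go.py .5525,-.0151,.087
python3 - <<'E'
from rig import r
import cv2
f=r.grab_frame('side')['pixels'][100:340,200:440]
cv2.imwrite('pics/side2.png',cv2.resize(cv2.cvtColor(f,4),None,fx=2.4,fy=2.4))
E
```

```text
4.625 [ 0.5536 -0.0134  0.1166] [[-0.937, 0.348, -0.001], [0.348, 0.937, 0.001], [0.001, 0.0, -1.0]] [-0.4  0.8 -0.2] 4.0061034774361364e-07
.5525,-.0151,.087 [ 0.002 -0.01   0.148]
```

View pics/side2.png

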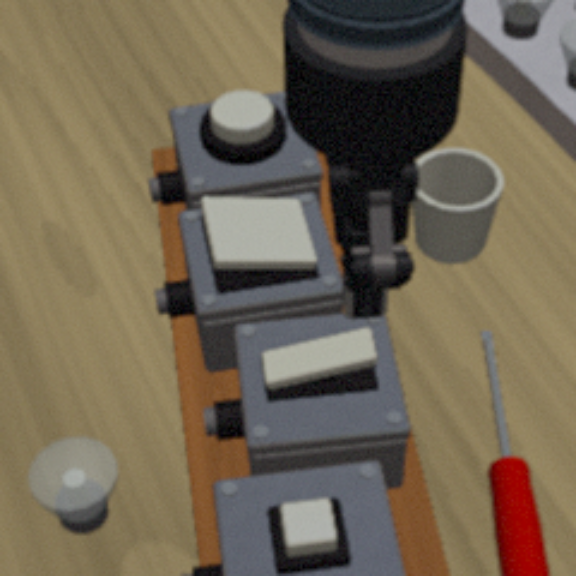

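The broad rocker's near end is now raised, with its top at (205,200)-(315,265), so it is on. The fingertips are at about (365,315), over the far end of the narrow rocker.

{"op": "jog_arm", "data": {"series": "0 -0.01 0.06 0 0 0 -1;0 -0.01 0.1 0 0 0 -1;0 -0.01 0.13 0 0 0 -1;0 -0.01 0.15 0 0 0 -1;0 -0.01 0.16 0 0 0 -1"}}

```text
t: 5.3
tool_pos: [0.5539, -0.0175, 0.0858]
tcp_rot: [[-0.936, 0.351, 0.001], [0.351, 0.936, -0.0], [-0.001, 0.0, -1.0]]
force: [0.1, 0.4, 5.0]
width: -0.0002
gripper_force: 2.8
```

{"op": "jog_arm", "data": {"series": "0 0 0.01 0 0 0 -1;0 0 0.02 0 0 0 -1;0 0 0.02 0 0 0 -1"}}

```text
t: 5.68
tool_pos: [0.5542, -0.0176, 0.083]
tcp_rot: [[-0.936, 0.351, 0.002], [0.351, 0.936, 0.001], [-0.001, 0.001, -1.0]]
force: [-2.5, -0.9, 9.4]
width: 0.0001
gripper_force: 4.5
```

{"op": "jog_arm", "data": {"series": "0 0 0.01 0 0 0 -1;0 0 0.01 0 0 0 -1"}}

```text
t: 5.92
tool_pos: [0.5543, -0.0176, 0.0827]
tcp_rot: [[-0.936, 0.352, 0.001], [0.352, 0.936, 0.002], [-0.0, 0.002, -1.0]]
force: [-5.2, -0.8, 19.9]
width: -0.0001
gripper_force: 9.1
```

{"op": "jog_arm", "data": {"series": "0 0 0.01 0 0 0 -1;0 0 0.01 0 0 0 -1"}}

```text
t: 6.18
tool_pos: [0.5544, -0.0176, 0.0824]
tcp_rot: [[-0.936, 0.352, 0.0], [0.352, 0.936, 0.003], [0.001, 0.003, -1.0]]
force: [-9.7, -0.1, 30.5]
width: -0.0003
gripper_force: 13.8
```

{"op": "jog_arm", "data": {"series": "0 0 -0.3 0 0 0 -1;0 0 -0.3 0 0 0 -1;0 0 -0.3 0 0 0 -1"}}

```text
t: 6.55
tool_pos: [0.5528, -0.0171, 0.1371]
tcp_rot: [[-0.936, 0.351, -0.0], [0.351, 0.936, 0.0], [0.0, 0.0, -1.0]]
force: [0.1, 0.2, -0.3]
width: 0.0003
gripper_force: 0.0
```

```bash
python3 go.py .569,.19,.13
python3 - <<'E'
from rig import r
from m import *
f=r.grab_frame('side');g=f['pixels'][100:340,200:440]
cv2.imwrite('pics/side3.png',cv2.resize(cv2.cvtColor(g,4),None,fx=2.4,fy=2.4))
for th in(90,110,130): 
  c,b,a=blob(f,(300,148),th);print(th,a,c,onplane(f,[c],.088))
t=r.grab_frame('top')['pixels']
cv2.imwrite('pics/top3.png',cv2.resize(cv2.cvtColor(t[180:300,110:270],4),None,fx=4,fy=4))
E
```

```text
6.55 [ 0.5528 -0.0171  0.1371] [[-0.936, 0.351, -0.0], [0.351, 0.936, 0.0], [0.0, 0.0, -1.0]] [ 0.1  0.2 -0.3] 0.0003443517824242683
.569,.19,.13 [0.288 0.998 0.036]
90 4998 [292.88895558 105.46398559] [[0.60173287 0.29894107 0.088     ]]
110 363 [300.50413223 145.2369146 ] [[0.57307186 0.19656802 0.088     ]]
130 330 [300.29393939 145.4       ] [[0.57263084 0.19634187 0.088     ]]
```

View pics/side3.png

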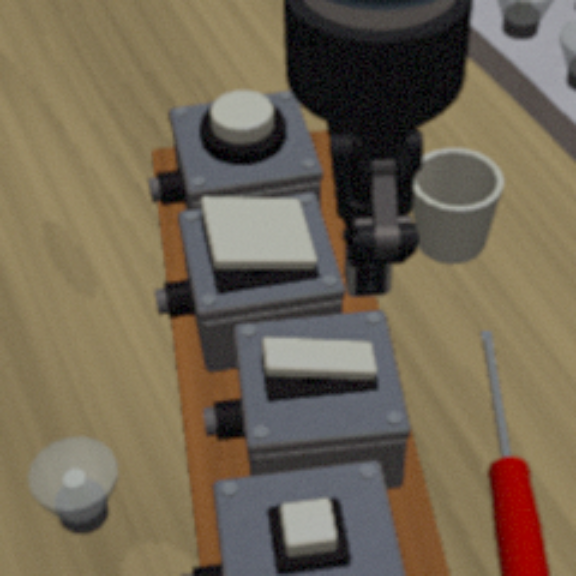

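View pics/top3.png

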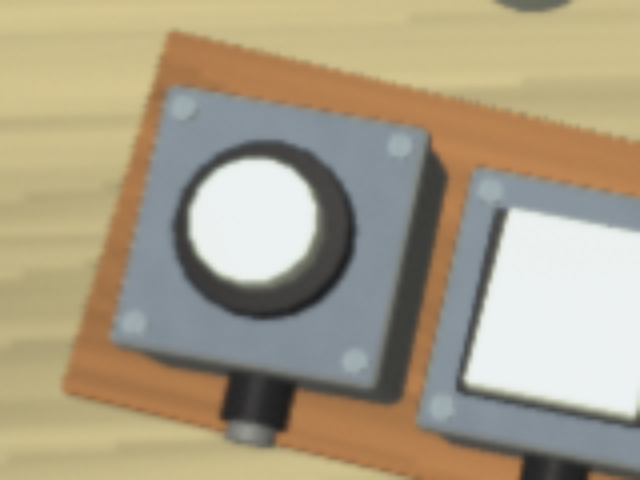

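Both rockers have their near ends raised: the broad one at (205,200), the narrow one at (265,340). The top crop confirms the round cap centred at (253,220) in the crop, about (173,235) in the full frame. Next is the button.

{"op": "jog_arm", "data": {"series": "0.29 1 0 0 0 0 -1;0.29 1 0 0 0 0 -1;0.29 1 0 0 0 0 -1;0.29 1 0 0 0 0 -1;0.29 1 0.04 0 0 0 -1"}}

```text
t: 7.28
tool_pos: [0.5684, 0.1923, 0.1281]
tcp_rot: [[-0.938, 0.347, -0.001], [0.347, 0.938, -0.0], [0.001, -0.001, -1.0]]
force: [0.5, -1.2, -0.0]
width: 0.0001
gripper_force: 0.0
```

{"op": "jog_arm", "data": {"series": "0 0 0 0 0 0 -1;0 0 0 0 0 0 -1"}}

```text
t: 7.52
tool_pos: [0.5691, 0.1866, 0.1287]
tcp_rot: [[-0.935, 0.356, -0.001], [0.356, 0.935, -0.002], [0.0, -0.002, -1.0]]
force: [0.9, -0.4, 0.4]
width: 0.0002
gripper_force: 0.0
```

```bash
python3 go.py .569,.19,.095 .569,.19,.082
```

```text
7.525 [0.5691 0.1866 0.1287] [[-0.935, 0.356, -0.001], [0.356, 0.935, -0.002], [0.0, -0.002, -1.0]] [ 0.9 -0.4  0.4] 0.00022422932988620619
.569,.19,.095 [0.007 0.016 0.169]
.569,.19,.082 [0.006 0.016 0.234]
```

{"op": "jog_arm", "data": {"series": "0 0 0.08 0 0 0 -1;0 0 0.14 0 0 0 -1;0 0 0.18 0 0 0 -1;0 0 0.21 0 0 0 -1;0 0 0.23 0 0 0 -1"}}

```text
t: 8.15
tool_pos: [0.5682, 0.1898, 0.0857]
tcp_rot: [[-0.936, 0.351, -0.004], [0.351, 0.936, -0.0], [0.004, -0.002, -1.0]]
force: [-11.7, -3.5, 32.1]
width: 0.0001
gripper_force: 15.6
```

{"op": "jog_arm", "data": {"series": "0 0 0.01 0 0 0 -1;0 0 0.02 0 0 0 -1;0 0 0.02 0 0 0 -1;0 0 0.02 0 0 0 -1"}}

```text
t: 8.65
tool_pos: [0.5683, 0.1897, 0.0857]
tcp_rot: [[-0.936, 0.352, -0.005], [0.352, 0.936, 0.001], [0.005, -0.001, -1.0]]
force: [-16.1, -5.3, 35.6]
width: -0.0
gripper_force: 17.9
```

```bash
python3 go.py
python3 - <<'E'
from rig import r
import cv2
f=r.grab_frame('side')['pixels'][90:250,230:390]
cv2.imwrite('pics/side4.png',cv2.resize(cv2.cvtColor(f,4),None,fx=3.7,fy=3.7,interpolation=2))
E
```

```text
8.65 [0.5683 0.1897 0.0857] [[-0.936, 0.352, -0.005], [0.352, 0.936, 0.001], [0.005, -0.001, -1.0]] [-16.1  -5.3  35.6] -7.169318521536431e-06
```

View pics/side4.png

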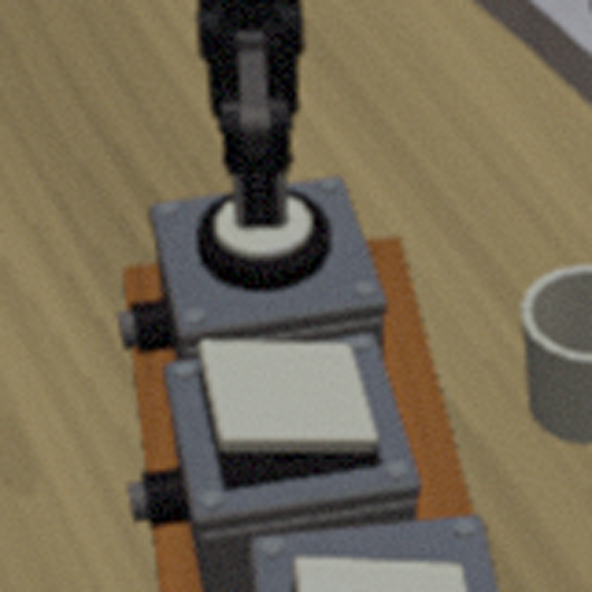

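The cap at (263,232) is pressed nearly flush with its collar, and only the fingertips touch it. Both rockers are still on. I'll ease the push slightly and then hand in.

{"op": "jog_arm", "data": {"series": "0 0 -0.01 0 0 0 -1;0 0 -0.01 0 0 0 -1;0 0 -0.01 0 0 0 -1;0 0 -0.01 0 0 0 -1"}}

```text
t: 9.2
tool_pos: [0.5682, 0.1898, 0.0858]
tcp_rot: [[-0.936, 0.352, -0.004], [0.352, 0.936, 0.001], [0.004, -0.001, -1.0]]
force: [-11.9, -4.4, 27.1]
width: -0.0004
gripper_force: 13.3
```

Still at the stop (z unchanged) with 27 N against the 6 N needed.

```bash
python3 -c "
from rig import r
print(r.sign_off())"
```

```text
the job is handed in; nothing more can be done
None
```

I switched on the broad rocker, then the narrow one, and handed the job in at about 9 s with the fingers still holding the round button down at its stop (27 N); the square key and the loose items were not touched.

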